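# Shim a tired relief-valve spring to its load at the marked height

## Robot

A 6-joint arm with a two-finger parallel gripper is mounted at the origin on the work surface. World frame = base frame: x ahead of the robot, y to its left, z up, the work surface at z = 0. Lengths are in m, angles in rad, forces in N, time in s.
With the tool pointing down it reaches from about 0.25 to 0.8 m from the base axis. Payload 8.5 kg.
Tool frame: the origin (TCP) lies at the very end of the fingers, on their centre line; the grasp point (between the pads) lies 19 mm behind it (bot.grip_point_offset is the z of the grasp point in the tool frame, in m); z points along the fingers, y is the line along which they close (so a half turn about z gives the same grasp; the last joint's range is limited). The gripper opens to 85 mm and grips with 20 to 120 N. Pads are 22 mm wide; open, the fingers measure 114 mm over their backs; the gripper's body (76 mm by 85 mm) begins 54 mm behind the grasp point. The pads swing forward as they close: fully open they stand 13 mm farther back than shut.
Start: joints at [1.183, 0.238, -0.013, 1.319, 0, 1.571], TCP at [0.199, 0.486, 0.231] pointing down, gripper open.
Joint ranges: [-2.66, 2.66], [-1.03, 1.9], [-1.14, 1.46], [-1.82, 2.27], [-1.45, 1.34], [-3.14, 3.14]. Speed limits (rad/s): [2.22, 2.22, 2.79, 3.14, 3.14, 3.14].

## Interface

Orientations are given as a 3x3 rotation matrix whose columns are the frame's x, y, z axes.
In Python, from cell import bot gives the robot as it stands.
- The arm moves only by the tool carry_out, never from a script. Its argument "increments" is one flat list of numbers, 5 for each row, row after row: the shift along the tool's x, y, z normalised to -1 to 1, where 1 is 0.15 m, then the turn about the tool's z normalised to -1 to 1, where 1 is 90 degrees, then the finger opening in mm, from 0 to 85.4. In form: [x, y, z, twist, claw, x, y, z, twist, claw, ...]. A call has exactly 5 rows; each row is the pose to reach, as a shift and turn from the pose commanded when the call began, along the tool's axes at that moment; what a row does not reach only later rows make up. A row lasts 1/10 s, in which the tool goes at most 50 mm and 8.59 degrees, less where a joint would pass 70% of its speed; a pose out of reach is approached as far as the arm can. A call with a number of a shift or a turn outside -1 to 1 is refused whole. A call with a gripper value outside its range is refused whole. The fingers move at their own pace and stop on an object; "grip_force" is the grip in N (left out, the last holds). Time passes only in rows, so rows that repeat a pose let the fingers close, or fill a call up. It gives the time, the measured TCP pose, the force, the opening and the grip force at its end, in the units of the state.
- bot.state(): the state, without advancing time (a new reading comes with each control period).
- bot.grab_frame(name): name is "side" or "top" or "wrist"; returns a dict with "frame" (480x640x3 uint8, blue, green, red), "intrinsics" (3x3 intrinsics, pixels), "R" (3x3) and "t" (3): a world point X has camera coordinates R X + t. Camera axes: x right, y down, z forward; pixel columns grow to the right and rows downward; lengths in m; the calibration is good to about 2 mm. The wrist camera is an equidistant fisheye: a pixel r from the principal point sees the ray r / f radians off the axis. A picture is of the moment at which its call begins. There is no depth.
- bot.close_job(): hands the job in; it is judged then, once.
The state is a dict: "t": time; "qpos": joint angles; "dq": joint speeds; "joint_efforts": joint torques, N m; "position": TCP position; "ee_rot": TCP orientation; "ft_force": force on the tool from outside, world axes, zero at the start; "wrist_torque": the same for the moment, N m; "width": opening from 0.0 (shut) to 1.0 (fully open); "gripper_force": force on a finger pad.
Only numpy, scipy, OpenCV 4.12 (cv2) and the standard library are available. Lean on these libraries where they do the work, as an engineer would, in place of code of your own. Each camera call takes 0.05 s, during which the arm holds its last target. There are 200 camera calls.

## Task

The oil relief-valve spring in the bench tester has gone weak. Press its cap straight down with closed fingertips until the cap's top is level with the pointer and feel how hard it pushes back, then slide the shim wedge inwards as far as needed and press to the pointer again, holding it there for a second, to prove that the spring now pushes back with 19 N (give or take 1.5 N). Never press well past the pointer or with more than 25 N, then let the cap come up again and leave the other things on the bench alone.

Things in the scene. Friction and masses are not known exactly. Their poses are not given: they have to be found in the camera images.
- tester: Spring tester fixed to the bench: grey base plate 100 x 240 x 12 mm with a steel tower (56 x 50 mm, 66 mm high) holding an upright coil spring. Origin on the bench surface under the spring's axis, z up; in this frame the plate spans x -50 to 50, y -70 to 170 mm, and the wedge track runs along y on the tower's +y side.
- cap: Round steel cap, 36 mm across, on top of the tower's spring; origin at the centre of its flat top, 86 mm above the bench when free. Moves only up and down. Preload (about 0.5 to 11 N at first) holds it against a stop; once it yields, the rate is 0.8 N/mm. The load varies and cannot be seen, only read as upward force on the tool: weak, it is 5 to 16 N at the pointer.
- mark (a point): Tip of the fixed brass pointer beside the cap, 31 mm from the spring's axis, on a 12 mm square post at the tester's +x, -y side. This point is on its top face, 80 mm above the bench: the marked height is reached when the cap's top is level with it, 6 mm down from free. The spring must not go more than 4 mm lower.
- wedge_tab (a point): Upright steel tab on the outer end of the shim wedge, 30 mm along tester x, 14 mm along y, free from 22 to 70 mm above the bench; point at its centre, 55 mm up. Slides along tester y, from 155 (out) to 77 mm (in) from the spring's axis; starts within 12 mm of out. Each 10 mm inwards (-y) adds 2 N at the pointer, outwards removes it. Push or grip it from above, 8 to 18 N; it stays put.
- clutch_plate: Worn round friction plate, 118 mm across, 5 mm thick, flat on the bench beyond the tester; origin at its underside. To be left alone.
- spark_plug: White ceramic spark plug, 72 mm, lying in front of the tester; origin at its underside. To be left alone.
- feeler_gauge: Steel feeler gauge set, 100 x 22 x 12 mm, lying in front of the tester; origin at its underside. To be left alone.
- hex_holder: Blue hex key holder, 70 x 20 mm, 30 mm high with keys up to 60 mm, off the tester's -y end; origin at its underside. To be left alone.
- spare_spring: Loose coil spring, 30 mm across, 38 mm high, standing by the tester's +x, -y corner; origin at its underside. To be left alone.
- socket: Steel socket, 26 mm across, 30 mm high, by the tester's -x, -y corner; origin at its underside. To be left alone.
- wrench: Steel wrench, 160 mm, lying beyond the tester's wedge end; origin at its underside. To be left alone.

How it is judged:
By the outcome, as a careful person would: the job done as asked, in the order asked, and still so for the second after the job is handed in, with the robot touching nothing.
It also fails if it takes over 70 s, if anything falls off the work surface, if the arm or the gripper's body presses on something with over 40 N, if the wrist force passes 120 N, or if a joint passes its speed limit or range.

## Working session

There is one attempt and no reset: what is moved stays moved. The work goes in short steps, Python scripts to look and compute and a tool call to move; the robot and the scene stay as the last step left them, time stands still between calls to the robot, and variables do not carry over. Pictures are saved under pics/ and viewed, at most 10 in all, crops included, and the job is handed in when it is done.

Besides the shell and the picture viewer there is one more tool, called after ">>>" as name(argument=value, ...) on one line, values as JSON. carry_out: Moves the arm, as the interface text tells. Its arguments: {"type":"object","properties":{"increments":{"type":"array"},"grip_force":{"type":"number"}},"required":["increments"]}

```bash
mkdir -p pics; ls; python3 - <<'E'
from cell import bot
import cv2,numpy as np
s=bot.state();print(s['t'],s['position'],s['ee_rot'],s['ft_force'],s['width'])
for n in("top","side"):
    f=bot.grab_frame(n);cv2.imwrite(f"pics/{n}1.png",f["frame"]);np.savez(f"{n}.npz",K=f["intrinsics"],R=f["R"],t=f["t"]);print(n,f["intrinsics"],f["R"],f["t"])
E
```

```text
pics
0.0 [0.19835229 0.4856074  0.23065709] [[-9.25758006e-01  3.78116167e-01 -5.26936279e-04]
 [ 3.78116532e-01  9.25756934e-01 -1.40952563e-03]
 [-4.51495129e-05 -1.50412295e-03 -9.99998868e-01]] [ 0.53119852 -0.56798709  0.22291726] 0.9959303296391149
top [[528.22014326   0.         326.61845356]
 [  0.         528.22014326 226.25006893]
 [  0.           0.           1.        ]] [[ 0.01479973 -0.99983667 -0.01037305]
 [-0.99228023 -0.01340879 -0.12328892]
 [ 0.1231297   0.01211761 -0.9923166 ]] [0.047873   0.5720773  0.96647355]
side [[588.45477589   0.         316.21954916]
 [  0.         588.45477589 235.0362799 ]
 [  0.           0.           1.        ]] [[-0.99678562 -0.07966818  0.00845095]
 [-0.06540754  0.74834117 -0.66008132]
 [ 0.04626328 -0.65851232 -0.75114661]] [0.55345169 0.03853517 1.08072933]
```

View pics/top1.png

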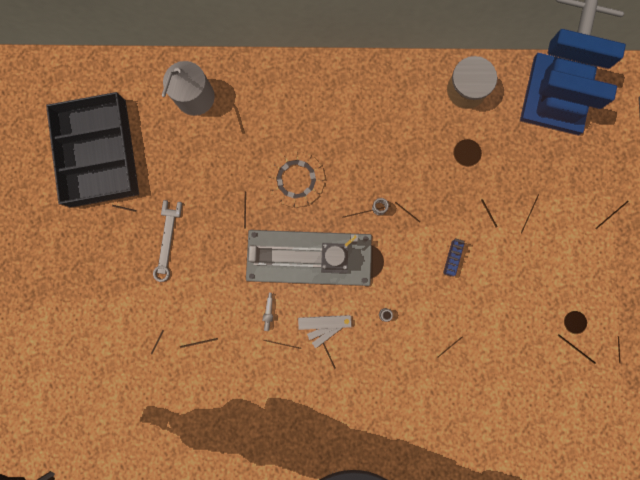

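View pics/side1.png

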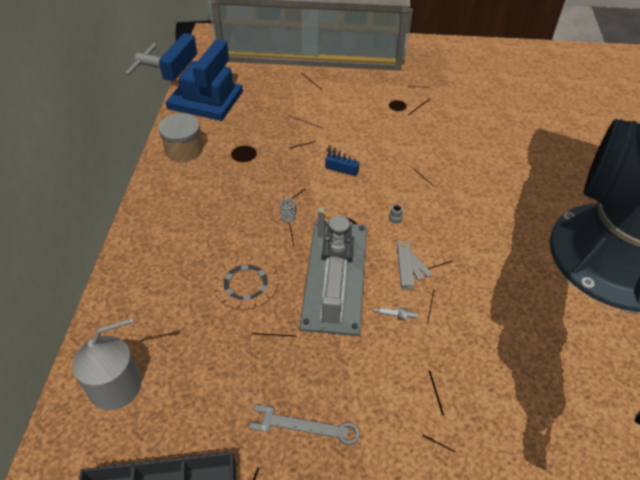

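The top view shows the tester plate at about (248,232)–(372,285), with the cap at (334,257), the brass pointer near (352,240) and the wedge tab at (252,254). The side view has the cap at (340,224) and the tab at (331,312).

```bash
cat > h.py <<'E'
import numpy as np,cv2
def ray(n,u,v,z):
    c=np.load(f"{n}.npz");d=c['R'].T@np.linalg.solve(c['K'],[u,v,1.]);o=-c['R'].T@c['t']
    return o+d*(z-o[2])/d[2]
E
python3 - <<'E'
from h import *
a=cv2.imread("pics/top1.png")[222:297,235:385];b=cv2.imread("pics/side1.png")[195:340,290:380]
a=cv2.resize(a,None,fx=5,fy=5,interpolation=3);b=cv2.resize(b,None,fx=4,fy=4,interpolation=3)
cv2.imwrite("pics/c1.png",a);cv2.imwrite("pics/c2.png",b);print(a.shape,b.shape)
for p in[(248,232),(372,233),(372,286),(246,283)]:print(ray("top",*p,.012))
print(ray("top",334,257,.086),ray("side",340,223,.086),ray("top",252,254,.07))
E
```

```text
(375, 750, 3) (580, 360, 3)
[0.56095802 0.20881574 0.012     ]
[ 0.56228795 -0.03186065  0.012     ]
[ 0.46024158 -0.03229102  0.012     ]
[0.46241533 0.20939202 0.012     ]
[0.50987786 0.04133609 0.086     ] [0.51160617 0.04140398 0.086     ] [0.51428671 0.19077666 0.07      ]
```

View pics/c1.png

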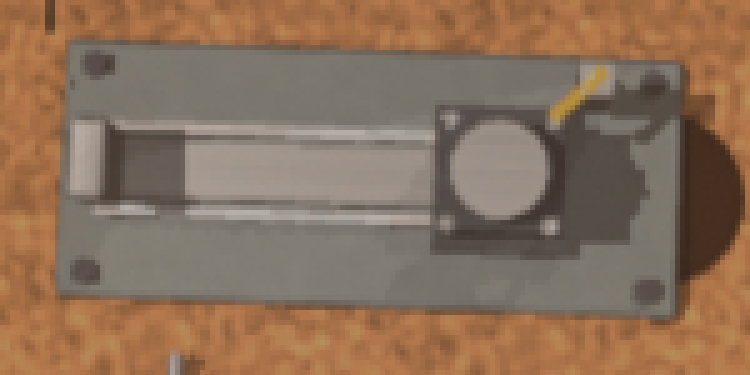

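View pics/c2.png

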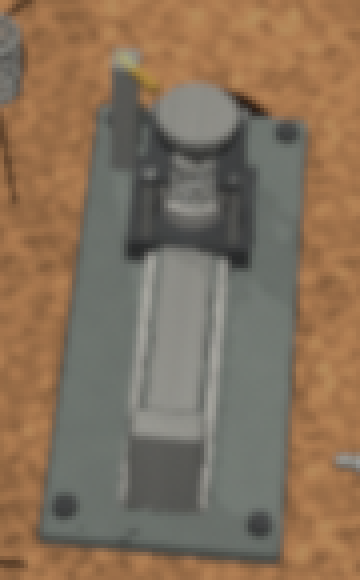

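The top crop shows the cap centre at crop (499,170), the tab top at (88,160), the plate corners at (70,42), (683,65), (677,318) and (57,296), and the brass pointer tip at about (553,120). The side crop shows the cap top at (197,119) and the tab top at (166,423).

```bash
python3 - <<'E'
from h import *
T=lambda x,y,z:ray("top",235+x/5-.4,222+y/5-.4,z)
S=lambda x,y,z:ray("side",290+x/4-.4,195+y/4-.4,z)
P=[T(*p,.012) for p in[(70,42),(683,65),(677,318),(57,296)]]
e=(P[0]-P[1])+(P[3]-P[2]);yaw=np.arctan2(-e[0],e[1]);print("yaw",np.degrees(yaw))
ey=np.array([-np.sin(yaw),np.cos(yaw),0]);print("origin from plate",np.mean(P,0)-.05*ey)
print("cap",T(499,170,.086),S(197,119,.086))
print("tab",T(88,160,.07),S(166,423,.07),"mark",T(553,120,.08))
c=T(499,170,.086)
print("tab y",(T(88,160,.07)-c)@ey,(S(166,423,.07)-c)@ey)
from cell import bot
s=bot.state();R=s['ee_rot'];print(s['position'],"twist to align tool y w/ tester x, and y",
 [np.degrees(np.arctan2((R.T@v)[1],(R.T@v)[0])) for v in(np.array([np.cos(yaw),np.sin(yaw),0]),ey)])
print("tool shift to above cap z .10",R.T@(c+[0,0,.03]-s['position'])/.15)
E
```

```text
yaw -1.2807146790684043
origin from plate [0.51197149 0.03964379 0.012     ]
cap [0.51239277 0.04065359 0.086     ] [0.51340751 0.0447164  0.086     ]
tab [0.51502147 0.19043515 0.07      ] [0.51696053 0.19265701 0.07      ] mark [0.53112627 0.02139184 0.08      ]
tab y 0.1498029005515354 0.15206753722950328
[0.19839541 0.48566664 0.23074608] twist to align tool y w/ tester x, and y [np.float64(159.06145891048496), np.float64(69.06142751285861)]
tool shift to above cap z .10 [-3.0597419  -1.95386112  0.76758646]
```

>>> carry_out(increments=[-0.15, -0.1, 0, -0.05, 0, -0.35, -0.22, 0, -0.12, 0, -0.58, -0.37, 0, -0.18, 0, -0.8, -0.51, 0, -0.233, 0, -1, -0.64, 0, -0.233, 0], grip_force=20)

```text
t: 0.6
position: [0.3016, 0.3388, 0.231]
ee_rot: [[-1.0, 0.019, -0.0], [0.019, 1.0, -0.001], [0.0, -0.001, -1.0]]
ft_force: [0.4, 0.7, 0.4]
width: 0.141
gripper_force: 0.0
```

```bash
cat >> h.py <<'E'
CAP=np.array([.5125,.041,.086]);YAW=np.radians(-1.28)
EX=np.array([np.cos(YAW),np.sin(YAW),0]);EY=np.array([-np.sin(YAW),np.cos(YAW),0])
def rep(goal=None):
    from cell import bot
    s=bot.state();R=np.array(s['ee_rot']);p=np.array(s['position'])
    print("t",round(s['t'],2),"p",p.round(4),"tester",np.round([(p-CAP)@EX,(p-CAP)@EY],4),"F",np.round(s['ft_force'],2),"w",round(s['width'],3),"tool y vs EY deg",np.degrees(np.arctan2((R.T@EY)[0],(R.T@EY)[1])).round(2))
    if goal is not None: print("shift",(R.T@(np.array(goal)-p)/.15).round(3))
    return s
E
python3 -c "
from h import *
print(rep(CAP+[0,0,.03])['ee_rot'].round(3))"
```

```text
t 0.6 p [0.3016 0.3388 0.231 ] tester [-0.2175  0.293 ] F [0.37 0.66 0.44] w 0.141 tool y vs EY deg -0.2
shift [-1.443 -1.958  0.768]
[[-1.     0.019 -0.   ]
 [ 0.019  1.    -0.001]
 [ 0.    -0.001 -1.   ]]
```

>>> carry_out(increments=[-0.15, -0.2, 0, 0, 0, -0.3, -0.4, 0, 0, 0, -0.45, -0.6, 0, 0, 0, -0.6, -0.8, 0, 0, 0, -0.72, -0.98, 0, 0, 0])

```text
t: 1.1
position: [0.4066, 0.1895, 0.2311]
ee_rot: [[-1.0, 0.022, -0.0], [0.022, 1.0, -0.0], [0.0, -0.0, -1.0]]
ft_force: [0.7, 1.9, -0.4]
width: -0.002
gripper_force: 0.0
```

>>> carry_out(increments=[-0.15, -0.2, 0, 0, 0, -0.3, -0.4, 0.1, 0, 0, -0.45, -0.6, 0.25, 0, 0, -0.6, -0.8, 0.35, 0, 0, -0.7, -0.95, 0.4, 0, 0])

```text
t: 1.6
position: [0.508, 0.0443, 0.1696]
ee_rot: [[-1.0, 0.023, -0.002], [0.023, 1.0, -0.0], [0.002, -0.001, -1.0]]
ft_force: [-0.4, 0.8, -0.1]
width: 0.004
gripper_force: 0.0
```

```bash
python3 -c "
from h import *
rep(CAP+[0,0,.01])
from cell import bot
f=bot.grab_frame('wrist');cv2.imwrite('pics/w1.png',f['frame']);np.savez('w.npz',K=f['intrinsics'],R=f['R'],t=f['t']);rep(CAP+[0,0,.01])
K=f['intrinsics']
for n,P in dict(cap=CAP,tab=CAP+.15*EY-[0,0,.016]).items():
    X=f['R']@P+f['t'];th=np.arctan2(np.hypot(X[0],X[1]),X[2]);d=X[:2]/np.hypot(*X[:2]);print(n,K[:2,2]+K[0,0]*th*d)
"
```

```text
t 1.6 p [0.508  0.0443 0.1696] tester [-0.0046  0.0032] F [-0.35  0.79 -0.09] w 0.004 tool y vs EY deg 0.03
shift [-0.032 -0.021  0.49 ]
t 1.65 p [0.5095 0.0422 0.1688] tester [-0.0031  0.0011] F [ 1.12 -1.7  -0.7 ] w -0.003 tool y vs EY deg 0.1
shift [-0.021 -0.006  0.485]
cap [310.26784254 253.64271557]
tab [508.31673586 244.54655821]
```

View pics/w1.png

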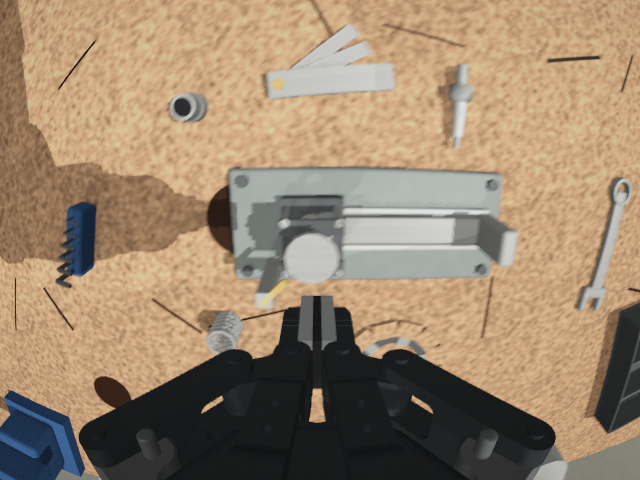

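The wrist view shows the cap at (312,257), against a prediction of (310,254), so the position estimate is within about 2 mm. The tab is at (508,246), the pointer at (272,290), and the closed tips are clear.

>>> carry_out(increments=[-0.01, -0.003, 0.15, 0, 0, -0.02, -0.003, 0.3, 0, 0, -0.025, -0.003, 0.42, 0, 0, -0.025, -0.003, 0.47, 0, 0, -0.025, -0.003, 0.47, 0, 0])

```text
t: 2.15
position: [0.5106, 0.0458, 0.0999]
ee_rot: [[-1.0, 0.022, -0.002], [0.022, 1.0, -0.0], [0.002, -0.0, -1.0]]
ft_force: [-0.2, 0.3, -0.4]
width: -0.001
gripper_force: 0.0
```

```bash
cat >> h.py <<'E'
def avg(n=10):
    from cell import bot
    F=[];P=[]
    for i in range(n):
        bot.grab_frame('top');s=bot.state();F.append(s['ft_force']);P.append(s['position'])
    print("F mean",np.mean(F,0).round(2),"sd",np.std(F,0).round(2),"p",np.mean(P,0).round(5),"psd",np.std(P,0).round(5),"t",s['t'])
    return np.mean(F,0),np.mean(P,0)
E
python3 -c "
from h import *
avg(10);rep(CAP+[0,0.0005,0.0])
"
```

```text
F mean [-0.    0.2   0.04] sd [0.68 0.6  0.46] p [0.51176 0.04587 0.10144] psd [2.3e-04 5.0e-05 2.8e-04] t 2.65
t 2.65 p [0.5116 0.0458 0.1011] tester [-0.001   0.0047] F [-1.43  0.23 -0.33] w -0.002 tool y vs EY deg -0.03
shift [-0.007 -0.028  0.101]
```

>>> carry_out(increments=[-0.007, -0.014, 0, 0, 0, -0.007, -0.028, 0.02, 0, 0, -0.007, -0.028, 0.05, 0, 0, -0.007, -0.028, 0.08, 0, 0, -0.007, -0.028, 0.08, 0, 0])

```text
t: 3.15
position: [0.5118, 0.0415, 0.0879]
ee_rot: [[-1.0, 0.022, -0.002], [0.022, 1.0, -0.0], [0.002, -0.0, -1.0]]
ft_force: [0.2, -0.3, 0.0]
width: 0.002
gripper_force: 0.0
```

```bash
python3 -c "
from h import *
avg(5);rep(CAP+[0,0.0005,0.0])
"
```

```text
F mean [0.18 0.02 0.35] sd [0.66 0.29 0.37] p [0.51231 0.04156 0.08866] psd [1.8e-04 4.0e-05 2.3e-04] t 3.4
t 3.4 p [0.5125 0.0416 0.0889] tester [0.     0.0006] F [ 0.33 -0.37  0.48] w 0.001 tool y vs EY deg -0.04
shift [ 0.    -0.001  0.019]
```

>>> carry_out(increments=[0, 0, 0.01, 0, 0, 0, 0, 0.02, 0, 0, 0, 0, 0.03, 0, 0, 0, 0, 0.04, 0, 0, 0, 0, 0.04, 0, 0])

```text
t: 3.9
position: [0.5128, 0.0416, 0.0834]
ee_rot: [[-1.0, 0.022, 0.001], [0.022, 1.0, 0.0], [-0.001, 0.0, -1.0]]
ft_force: [-1.8, -0.9, 8.8]
width: 0.003
gripper_force: 4.2
```

```bash
python3 -c "
from h import *
avg(6);rep(CAP+[0,0.0005,-.006])
"
```

```text
F mean [-1.41 -0.26  8.23] sd [0.29 0.4  0.68] p [0.51275 0.04159 0.08349] psd [1.e-05 1.e-05 3.e-05] t 4.2
t 4.2 p [0.5127 0.0416 0.0835] tester [0.0002 0.0006] F [-1.17  0.06  8.79] w -0.002 tool y vs EY deg -0.03
shift [ 0.002 -0.001  0.023]
```

>>> carry_out(increments=[0, 0, 0.008, 0, 0, 0, 0, 0.016, 0, 0, 0, 0, 0.024, 0, 0, 0, 0, 0.024, 0, 0, 0, 0, 0.024, 0, 0])

```text
t: 4.7
position: [0.5128, 0.0416, 0.0801]
ee_rot: [[-1.0, 0.022, 0.001], [0.022, 1.0, 0.0], [-0.001, 0.0, -1.0]]
ft_force: [-2.9, -0.9, 10.5]
width: 0.002
gripper_force: 5.5
```

```bash
python3 -c "
from h import *
avg(20);rep(CAP+[0,0.0005,-.006])
"
```

```text
F mean [-2.43 -0.05 11.  ] sd [0.51 0.48 0.42] p [0.51283 0.04159 0.08016] psd [2.e-05 1.e-05 1.e-05] t 5.7
t 5.7 p [0.5128 0.0416 0.0802] tester [0.0003 0.0006] F [-2.1   0.15 11.67] w 0.001 tool y vs EY deg -0.03
shift [ 0.002 -0.001  0.001]
```

>>> carry_out(increments=[0, 0, -0.05, 0, 0, 0, 0, -0.2, 0, 0, 0, 0.15, -0.2, 0, 0, 0, 0.4, -0.2, 0, 0, 0, 0.6, -0.2, 0, 0])

```text
t: 6.2
position: [0.5145, 0.1326, 0.1094]
ee_rot: [[-1.0, 0.023, 0.001], [0.023, 1.0, 0.0], [-0.001, 0.0, -1.0]]
ft_force: [0.9, -0.3, -0.0]
width: -0.005
gripper_force: 0.0
```

>>> carry_out(increments=[0, 0.2, 0, 0, 0, 0, 0.4, 0, 0, 0, 0, 0.55, 0, 0, 0, 0, 0.64, 0, 0, 0, 0, 0.64, 0, 0, 0])

```text
t: 6.7
position: [0.5164, 0.2287, 0.109]
ee_rot: [[-1.0, 0.02, -0.0], [0.02, 1.0, -0.0], [0.0, -0.0, -1.0]]
ft_force: [-0.5, -0.6, -0.4]
width: -0.003
gripper_force: 0.0
```

```bash
python3 -c "
from h import *
from cell import bot
avg(4);rep(CAP+.185*EY-[0,0,.038])
f=bot.grab_frame('side')['frame'][180:360,270:390];cv2.imwrite('pics/s2.png',cv2.resize(f,None,fx=3.3,fy=3.3,interpolation=3))
"
```

```text
F mean [-0.03 -0.46 -0.13] sd [0.63 0.29 0.35] p [0.51629 0.22689 0.10902] psd [4.0e-05 4.6e-04 8.0e-05] t 6.9
t 6.9 p [0.5164 0.2264 0.1091] tester [-0.0003  0.1855] F [-0.93 -0.12 -0.43] w -0.001 tool y vs EY deg 0.02
shift [-0.002 -0.003  0.407]
```

View pics/s2.png

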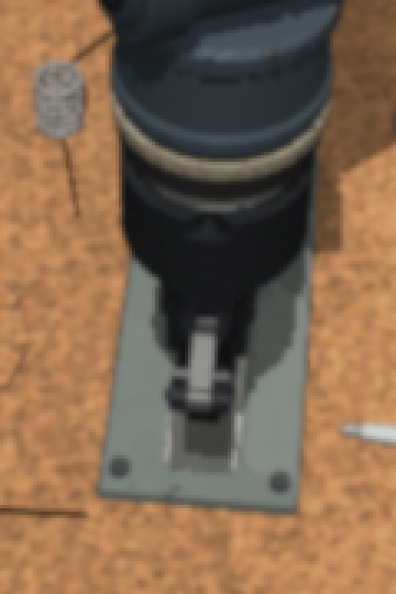

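The side view shows the closed fingertip at about (330,304), which matches the projection of the TCP; it is beyond the tab and ready to go down.

>>> carry_out(increments=[0, 0, 0.1, 0, 0, 0, 0, 0.2, 0, 0, 0, 0, 0.3, 0, 0, 0, 0, 0.4, 0, 0, 0, 0, 0.4, 0, 0])

```text
t: 7.45
position: [0.5153, 0.2261, 0.0476]
ee_rot: [[-1.0, 0.023, -0.003], [0.023, 1.0, -0.002], [0.003, -0.002, -1.0]]
ft_force: [-0.2, -0.9, 0.6]
width: -0.003
gripper_force: 0.0
```

>>> carry_out(increments=[0, -0.02, 0, 0, 0, 0, -0.04, 0, 0, 0, 0, -0.06, 0, 0, 0, 0, -0.08, 0, 0, 0, 0, -0.1, 0, 0, 0])

```text
t: 7.95
position: [0.5164, 0.213, 0.0497]
ee_rot: [[-1.0, 0.022, 0.001], [0.022, 1.0, 0.002], [-0.001, 0.002, -1.0]]
ft_force: [-1.9, 9.8, 0.4]
width: -0.0
gripper_force: 4.8
```

```bash
python3 -c "
from h import *
avg(3);rep()
"
```

```text
F mean [-0.57  3.66  1.72] sd [0.16 0.22 0.38] p [0.5164  0.21298 0.04968] psd [0.e+00 2.e-05 3.e-05] t 8.1
t 8.1 p [0.5164 0.213  0.0497] tester [1.00e-04 1.72e-01] F [-0.64  3.47  2.26] w -0.001 tool y vs EY deg -0.04
```

>>> carry_out(increments=[0, -0.03, 0, 0, 0, 0, -0.07, 0, 0, 0, 0, -0.11, 0, 0, 0, 0, -0.15, 0, 0, 0, 0, -0.18, 0, 0, 0])

```text
t: 8.6
position: [0.5158, 0.1874, 0.0497]
ee_rot: [[-1.0, 0.02, 0.001], [0.02, 1.0, 0.004], [-0.0, 0.004, -1.0]]
ft_force: [-1.8, 12.9, 1.0]
width: -0.003
gripper_force: 6.2
```

```bash
python3 -c "
from h import *
avg(3);rep(CAP+.132*EY-[0,0,.038])
"
```

```text
F mean [-0.63  8.31  1.72] sd [0.2  0.68 0.37] p [0.51581 0.18655 0.04966] psd [2.e-05 2.e-05 1.e-05] t 8.75
t 8.75 p [0.5158 0.1866 0.0496] tester [1.000e-04 1.456e-01] F [-0.37  7.98  2.19] w -0.001 tool y vs EY deg -0.07
shift [ 0.001 -0.091  0.011]
```

>>> carry_out(increments=[0, -0.02, 0, 0, 0, 0, -0.045, 0, 0, 0, 0, -0.07, 0, 0, 0, 0, -0.09, 0, 0, 0, 0, -0.09, 0, 0, 0])

```text
t: 9.25
position: [0.5156, 0.1736, 0.0497]
ee_rot: [[-1.0, 0.021, 0.001], [0.021, 1.0, 0.003], [-0.001, 0.003, -1.0]]
ft_force: [-1.4, 9.7, 1.2]
width: -0.001
gripper_force: 4.6
```

```bash
python3 -c "
from h import *
avg(3);rep(CAP+.132*EY-[0,0,.038])
"
```

```text
F mean [-1.09  8.73  2.44] sd [0.23 0.28 0.18] p [0.51553 0.17354 0.04968] psd [0.e+00 1.e-05 1.e-05] t 9.4
t 9.4 p [0.5155 0.1735 0.0497] tester [1.000e-04 1.326e-01] F [-1.24  8.36  2.66] w -0.001 tool y vs EY deg -0.09
shift [ 0.    -0.004  0.011]
```

>>> carry_out(increments=[0, 0.05, 0, 0, 0, 0, 0.07, 0, 0, 0, 0, 0.07, -0.15, 0, 0, 0, 0.07, -0.35, 0, 0, 0, 0.07, -0.4, 0, 0])

```text
t: 9.9
position: [0.5168, 0.1829, 0.1117]
ee_rot: [[-1.0, 0.022, 0.003], [0.022, 1.0, 0.0], [-0.003, 0.0, -1.0]]
ft_force: [0.6, -0.5, -1.4]
width: -0.002
gripper_force: 0.0
```

>>> carry_out(increments=[0, -0.2, 0, 0, 0, 0, -0.4, 0, 0, 0, 0, -0.65, 0, 0, 0, 0, -0.85, 0, 0, 0, 0, -0.95, 0, 0, 0])

```text
t: 10.4
position: [0.5118, 0.0379, 0.1088]
ee_rot: [[-1.0, 0.024, -0.001], [0.024, 1.0, -0.001], [0.001, -0.001, -1.0]]
ft_force: [0.5, -0.2, 0.2]
width: 0.002
gripper_force: 0.0
```

```bash
python3 -c "
from h import *
avg(8);rep(CAP+[0,.0005,.003])
"
```

```text
F mean [0.09 0.04 0.15] sd [0.52 0.69 0.79] p [0.51232 0.03988 0.10901] psd [1.90e-04 1.35e-03 7.00e-05] t 10.8
t 10.8 p [0.5124 0.041  0.1091] tester [-0.0001  0.    ] F [-0.68 -0.19 -0.18] w 0.001 tool y vs EY deg -0.11
shift [-0.001  0.003  0.134]
```

>>> carry_out(increments=[0, 0.002, 0.03, 0, 0, 0, 0.002, 0.06, 0, 0, 0, 0.002, 0.1, 0, 0, 0, 0.002, 0.134, 0, 0, 0, 0.002, 0.134, 0, 0])

```text
t: 11.3
position: [0.5118, 0.0403, 0.0881]
ee_rot: [[-1.0, 0.022, -0.002], [0.022, 1.0, -0.0], [0.002, -0.0, -1.0]]
ft_force: [-0.9, -0.1, 0.0]
width: -0.001
gripper_force: 0.0
```

>>> carry_out(increments=[0, 0, 0.01, 0, 0, 0, 0, 0.02, 0, 0, 0, 0, 0.035, 0, 0, 0, 0, 0.05, 0, 0, 0, 0, 0.05, 0, 0])

```text
t: 11.8
position: [0.513, 0.0403, 0.083]
ee_rot: [[-1.0, 0.022, 0.002], [0.022, 1.0, 0.0], [-0.002, 0.0, -1.0]]
ft_force: [-4.5, -0.6, 15.9]
width: 0.0
gripper_force: 8.3
```

```bash
python3 -c "
from h import *
avg(5);rep(CAP+[0,.0005,-.006])
"
```

```text
F mean [-3.75 -0.15 16.55] sd [0.42 0.54 0.36] p [0.51298 0.04034 0.08318] psd [1.e-05 2.e-05 6.e-05] t 12.05
t 12.05 p [0.513  0.0403 0.0832] tester [ 0.0005 -0.0006] F [-3.51  0.4  16.96] w 0.001 tool y vs EY deg -0.03
shift [0.003 0.008 0.022]
```

>>> carry_out(increments=[0, 0, 0.008, 0, 0, 0, 0, 0.016, 0, 0, 0, 0, 0.023, 0, 0, 0, 0, 0.023, 0, 0, 0, 0, 0.023, 0, 0])

```text
t: 12.55
position: [0.5131, 0.0403, 0.08]
ee_rot: [[-1.0, 0.022, 0.002], [0.022, 1.0, 0.0], [-0.002, 0.0, -1.0]]
ft_force: [-4.9, -0.7, 18.4]
width: 0.003
gripper_force: 9.5
```

```bash
python3 -c "
from h import *
avg(25);rep(CAP+[0,.0005,-.006])
"
```

```text
F mean [-4.79 -0.4  18.97] sd [0.55 0.53 0.41] p [0.51303 0.04034 0.08002] psd [2.e-05 1.e-05 1.e-05] t 13.8
t 13.8 p [0.513  0.0403 0.08  ] tester [ 0.0005 -0.0007] F [-5.53 -0.   19.18] w 0.001 tool y vs EY deg -0.03
shift [0.004 0.008 0.   ]
```

>>> carry_out(increments=[0, 0, -0.03, 0, 0, 0, 0, -0.1, 0, 0, 0, 0, -0.25, 0, 0, 0, 0, -0.45, 0, 0, 0, 0, -0.6, 0, 0])

```text
t: 14.3
position: [0.5127, 0.0403, 0.1699]
ee_rot: [[-1.0, 0.022, 0.001], [0.022, 1.0, -0.0], [-0.001, 0.0, -1.0]]
ft_force: [0.5, -0.6, -0.4]
width: 0.003
gripper_force: 0.0
```

>>> carry_out(increments=[0.2, 0, 0, 0, 0, 0.4, 0, 0, 0, 0, 0.6, 0, 0, 0, 0, 0.7, 0, 0, 0, 0, 0.7, 0, 0, 0, 0])

```text
t: 14.8
position: [0.4061, 0.0426, 0.1686]
ee_rot: [[-1.0, 0.022, 0.0], [0.022, 1.0, -0.0], [-0.0, -0.0, -1.0]]
ft_force: [-0.6, -0.3, -0.3]
width: -0.003
gripper_force: 0.0
```

```bash
python3 -c "
from h import *
from cell import bot
avg(4);rep()
cv2.imwrite('pics/end.png',bot.grab_frame('side')['frame'])
"
```

```text
F mean [0.57 0.19 0.14] sd [0.17 0.58 0.44] p [0.40842 0.04271 0.16853] psd [4.4e-04 2.0e-05 1.4e-04] t 15.0
t 15.0 p [0.4087 0.0427 0.1683] tester [-0.1038 -0.0006] F [0.56 0.71 0.57] w -0.0 tool y vs EY deg -0.03
```

View pics/end.png

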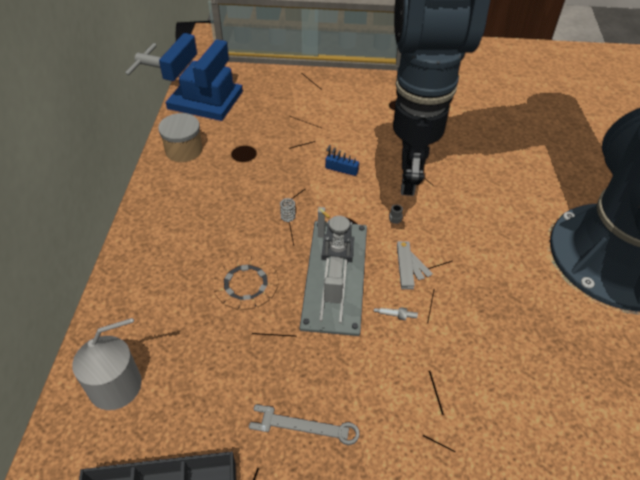

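The final side view shows the cap back up at (340,224) and the tab moved in to about (334,290). The other items are where they were, and the arm is clear.

```bash
python3 -c "
from cell import bot
print(bot.close_job())"
```

```text
the job is handed in; nothing more can be done
None
```

The spring now pushes back with about 19.0 N at the pointer (about 11 N before), held for over a second after sliding the wedge in about 39 mm; the cap is back up, nothing else was moved, and the job is handed in.

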